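# Hold the self-closing pantry drawer open at its marker

### The arm

A 6-joint arm with a two-finger parallel gripper is mounted at the origin on the work surface. World frame = base frame: x ahead of the robot, y to its left, z up, the work surface at z = 0. Lengths are in m, angles in rad, forces in N, time in s.
With the tool pointing down it reaches from about 0.275 to 0.75 m from the base axis. Payload 10.2 kg.
Tool frame: the origin (TCP) lies midway between the tips of the shut fingers; the grasp point (between the pads) lies 19 mm behind it (arm.grip_depth is the distance from the TCP to the grasp point, in m); z points along the fingers, y is the line along which they close (so a half turn about z gives the same grasp; the last joint's range is limited). The gripper opens to 88 mm and grips with 3 to 60 N. Pads are 18 mm wide; open, the fingers measure 123 mm over their backs; the gripper's body (75 mm by 187 mm) begins 45 mm behind the grasp point.
Start: joints at [-1.346, 0.313, 1.498, -0, 1.331, -0.223], TCP at [0.227, -0.473, 0.239] pointing down, gripper open.
Joint ranges: [-2.94, 2.94], [-0.97, 2.17], [0.19, 2.56], [-1.23, 4.37], [0.02, 3.11], [-2.88, 2.88]. Speed limits (rad/s): [2.39, 2.39, 3.01, 3.14, 3.14, 3.14].

### API

Orientations are given as a unit quaternion [w, x, y, z].
In Python, from cell import arm gives the robot as it stands. The module is installed in compiled form; this text tells all that it offers.
- The arm moves only by the shell command python3 -m pendant 'ROWS' [FORCE]. ROWS is JSON, a list of rows, each a list of 5 numbers: the shift along the tool's x, y, z in m, then the turn about the tool's z in degrees, then the opening, from -1 (shut) to 1 (fully open), so that 0 is half open. In form: [[x, y, z, twist, grip], ...]. A call has 1 to 5 rows; each row is the pose to reach, as a shift and turn from the pose commanded when the call began, along the tool's axes at that moment; what a row does not reach only later rows make up. A row lasts 1/12 s, in which the tool goes at most 41.7 mm and 7.16 degrees, less where a joint would pass 70% of its speed; a pose out of reach is approached as far as the arm can. A call with a gripper value outside its range is refused whole. The fingers move at their own pace and stop on an object; FORCE is the grip in N (left out, the last holds). Time passes only in rows, so rows that repeat a pose let the fingers close. It gives the time, the measured TCP pose, the force, the opening and the grip force at its end, in the units of the state.
- arm.observe(): the state, without advancing time (a new reading comes with each control period).
- arm.snapshot(name): name is "side" or "top"; returns (picture, depth): 384x512x3 uint8, blue, green, red; 384x512 float32, m along the optical axis (not along the pixel's ray), 0 where there is no reading.
- arm.camera_info(name): a dict with "fx", "fy", "cx", "cy" (pixels), "extrinsics" (4x4, takes a point from camera to world coordinates). Camera axes: x right, y up, looking along -z (the intrinsics and any distortion apply to the point x, -y, -z); pixel columns grow to the right and rows downward; lengths in m; the calibration is good to about 2 mm. A picture is of the moment at which its call begins. camera_info takes no time and is no camera call.
- arm.job_done(): hands the job in; it is judged then, once.
Trained networks look in the newest picture that a camera, given by its name, has taken for a name from the list of things; names that differ only in an ending like _2 or _b are one class to them, and where a whole thing is asked for, a point or a joint stands for the part that bears it (a point fixed in the world has none). Each returns a list of dicts, best first, with "confidence" (0 to 1); they miss things now and then, are a little off and sometimes report something else, mostly with a low value. They report only what shows in the picture. A call takes as long as a camera call.
- arm.spot_in(camera, query): "rect" ([left, top, width, height] in pixels, round what is visible of it).
- arm.masks_of(camera, query): "mask" (384x512 bool, what is visible of it) and "rect" ([left, top, width, height] in pixels, round what is visible of it).
- arm.spot_point(camera, query): "point" ([column, row] in pixels: a listed point, or the origin of a listed thing).
The state is a dict: "time_s": time; "q": joint angles; "qvel": joint speeds; "joint_torque": joint torques, N m; "eef_pos": TCP position; "tool_rot": TCP orientation; "contact_force": force on the tool from outside, world axes, zero at the start; "wrist_torque": the same for the moment, N m; "finger_gap": finger opening in m; "grip_force": force on a finger pad.
Only numpy, scipy, OpenCV 4.12 (cv2) and the standard library are available. Lean on these libraries where they do the work, as an engineer would, in place of code of your own. Each camera call takes 0.05 s, during which the arm holds its last target. There are 200 camera calls.

### The job

One of the two self-closing drawers of the clear organizer holds the black can opener: take that drawer by its blue handle, pull it out until its white front lines up with the red marker on the ruler between the drawers, and keep it there, still, so that I can sort through it with both hands. Wait at the mark for three seconds and finish while still holding the handle there, because the spring would shut the drawer. Leave the other drawer closed, the can opener in its drawer, and the marker, jar, mug and colander where they are.

Things in the scene. Friction and masses are not known exactly. Their poses are not given: they have to be found in the camera images.
- organizer: Clear open-topped drawer organizer, 240 (x) x 254 (y) x 85 mm high, fixed on a grey step shelf's upper tread, 120 mm above the work surface. Origin: centre of its underside. -x points out of its front to the robot: the way drawers pull out; +y robot's left. Two drawers, 108 mm wide, at y = +68 (left) and -68 mm (right), white fronts 74 mm high, 5 mm thick; drawer floors 10 mm above the origin.
- drawer_left (a joint): Travel of the left drawer (at +y): 0 closed, grows as it is pulled out, m; end stop at 0.130. A spring shuts it whenever it is let go: about 2.4 N closed, rising by 4 N per 100 mm (6.8 N at 110 mm); a damper slows it (12 N per m/s).
- drawer_right (a joint): Travel of the right drawer (at -y): the same as the left one.
- handle_left (a point): Blue hoop handle on the left drawer's front. Origin: centre of its top bar, 12 x 12 mm, 80 mm long along y, 15 mm ahead of the white front's face, 30 mm above its top edge, 110 mm above the organizer's origin. Legs leave a 64 mm wide, 39 mm high gap under the bar. From above, open fingers can straddle the bar, one ahead, one behind, closing along x. Axes as the organizer's.
- handle_right (a point): Blue hoop handle of the right drawer, the same.
- left_front (a point): Centre of the top edge of the left drawer's white front, on its outer (robot-side) face; moves with the drawer. It is at the mark when it stands as far out along the organizer's -x as mark.
- right_front (a point): The same point on the right drawer's white front.
- mark (a point): Red marker clip (8 mm along x, 20 mm wide) on the white ruler rail that runs out 165 mm from the organizer's front, in the 24 mm gap between the drawers' paths. The point: the clip's middle, 90 mm above the organizer's origin (clip top 90 mm; rail top 66 mm). Axes as the organizer's. Held by friction (5 N); stands 60 to 110 mm ahead of the closed drawers' fronts; drawers pass beside it.
- can_opener: Loose black plastic can opener, about 152 long (x) x 40 wide x 27 mm high, with a steel wheel, lying in one of the two drawers. Origin: about the middle of its underside.
- spice_tin: Loose closed spice tin with a yellow label, 54 mm diameter, 60 mm high, standing in the other drawer. Origin: centre of its underside.
- pickle_jar: Closed jar of pickles, green lid, 78 mm diameter, 125 mm high, on the lower tread (60 mm above the work surface) to one side of the drawers' paths. Origin: centre of its underside. Leave alone.
- mug: White ceramic mug, 80 mm diameter, 90 mm high, handle at its +y, on the lower tread to the other side. Origin: centre of its underside. Leave alone.
- colander: Small stainless steel colander, 156 mm diameter (190 mm over its two handles), 75 mm high, on the upper tread at the left of the organizer. Origin: centre of its underside. Leave alone.

How it is judged:
On the way, in this order (a step that is already met when the one before it is completed fails the run):
1. the can opener's drawer has been drawn out at least 20 mm by its handle ((((y of can_opener in the frame of organizer above 0.02 m and z of can_opener in the frame of organizer below 0.03 m) and (contact force between the fingers and drawer_left above 1 N and distance between the grasp point and handle_left below 0.05 m) and value of joint drawer_left above 0.02 m) or ((y of can_opener in the frame of organizer below -0.02 m and z of can_opener in the frame of organizer below 0.03 m) and (contact force between the fingers and drawer_right above 1 N and distance between the grasp point and handle_right below 0.05 m) and value of joint drawer_right above 0.02 m))), for 0.05 s.
2. its front is held still at the marker for 2 s ((((y of can_opener in the frame of organizer above 0.02 m and z of can_opener in the frame of organizer below 0.03 m) and (contact force between the fingers and drawer_left above 1 N and distance between the grasp point and handle_left below 0.05 m) and x of left_front in the frame of mark between -0.008 and 0.008 m and velocity of joint drawer_left between -0.02 and 0.02 m/s and value of joint drawer_right below 0.008 m) or ((y of can_opener in the frame of organizer below -0.02 m and z of can_opener in the frame of organizer below 0.03 m) and (contact force between the fingers and drawer_right above 1 N and distance between the grasp point and handle_right below 0.05 m) and x of right_front in the frame of mark between -0.008 and 0.008 m and velocity of joint drawer_right between -0.02 and 0.02 m/s and value of joint drawer_left below 0.008 m))), for 2 s.
At the end, for the whole second after the job is handed in: The can opener lies in its drawer, whose white front is within 8 mm of the marker along the pull and still (under 20 mm/s), held by the fingers (over 1 N, grasp point within 50 mm of the blue bar's centre); the other drawer is closed (under 8 mm) ((((y of can_opener in the frame of organizer above 0.02 m and z of can_opener in the frame of organizer below 0.03 m) and (contact force between the fingers and drawer_left above 1 N and distance between the grasp point and handle_left below 0.05 m) and x of left_front in the frame of mark between -0.008 and 0.008 m and velocity of joint drawer_left between -0.02 and 0.02 m/s and value of joint drawer_right below 0.008 m) or ((y of can_opener in the frame of organizer below -0.02 m and z of can_opener in the frame of organizer below 0.03 m) and (contact force between the fingers and drawer_right above 1 N and distance between the grasp point and handle_right below 0.05 m) and x of right_front in the frame of mark between -0.008 and 0.008 m and velocity of joint drawer_right between -0.02 and 0.02 m/s and value of joint drawer_left below 0.008 m))); the arm keeps its last pose, push and grip.
It fails at once if the other drawer (with the spice tin) is pulled open more than 20 mm (((y of can_opener in the frame of organizer above 0.02 m and z of can_opener in the frame of organizer below 0.03 m) and value of joint drawer_right above 0.02 m) or ((y of can_opener in the frame of organizer below -0.02 m and z of can_opener in the frame of organizer below 0.03 m) and value of joint drawer_left above 0.02 m)).
It fails at once if the marker is shifted more than 6 mm (distance of mark from where it was at the start of the episode above 0.006 m).
It fails at once if jar, mug or colander is shifted more than 25 mm or tipped (distance of any of pickle_jar, mug, colander from where it was at the start of the episode above 0.025 m or angle between any of pickle_jar, mug, colander's own z axis and vertical above 0.3 rad).
It fails at once if the can opener is lifted out of its drawer (z of can_opener in the frame of organizer above 0.07 m).
It also fails if it takes over 38 s, if anything falls off the work surface, if the arm or the gripper's body presses on something with over 40 N, if the wrist force passes 120 N, or if a joint passes its speed limit or range.

## Working session

There is one attempt and no reset: what is moved stays moved. The work goes in short steps, Python scripts to look and compute and a shell command to move; the robot and the scene stay as the last step left them, time stands still between calls to the robot, and variables do not carry over. Pictures are saved under pics/ and viewed, at most 10 in all, crops included, and the job is handed in when it is done.

```bash
mkdir -p pics
cat > h.py <<'E'
from cell import arm
import numpy as np, cv2
def w(cam,D,u,v,r=2,pl=None):
    i=arm.camera_info(cam);T=np.array(i["extrinsics"]);u0,v0=int(round(u)),int(round(v))
    p=D[max(0,v0-r):v0+r+1,max(0,u0-r):u0+r+1];p=p[p>0];d=np.median(p) if p.size else np.nan
    ray=np.array([(u-i["cx"])/i["fx"],-(v-i["cy"])/i["fy"],-1])
    if pl is not None: d=(pl-T[2,3])/(T[:3,:3]@ray)[2]
    return T[:3,:3]@(ray*d)+T[:3,3]
E
python3 - <<'E'
from h import *
np.set_printoptions(precision=4,suppress=True)
for c in("top","side"):
    P,D=arm.snapshot(c);cv2.imwrite(f"pics/{c}0.png",P);np.save(c+"0.npy",D)
    print(c,np.array(arm.camera_info(c)["extrinsics"])[:3,3])
    for q in("handle_left","handle_right","mark","left_front","right_front","can_opener","spice_tin","organizer","pickle_jar","mug","colander"):
        for r in arm.spot_point(c,q)[:2]:
            print(q,round(r["confidence"],2),np.round(r["point"],1),w(c,D,*r["point"]))
s=arm.observe();print(s["time_s"],s["eef_pos"],s["tool_rot"],s["finger_gap"])
E
```

```text
top [0.5311 0.0212 1.0595]
handle_left 0.83 [193.5 201.5] [0.6101 0.1681 0.0794]
handle_right 0.81 [253.3 207.3] [0.5845 0.007  0.2343]
mark 0.45 [218.8 238.6] [0.5122 0.0878 0.2074]
left_front 0.94 [199.1 191.6] [0.6256 0.1387 0.1883]
right_front 0.93 [254.9 205.1] [0.5929 0.0023 0.1881]
right_front 0.56 [256.4 205.5] [ 0.5887 -0.0001  0.2347]
can_opener 0.71 [209.4 157.7] [0.722  0.1213 0.1294]
spice_tin 0.61 [259.1 157.8] [ 0.7103 -0.0079  0.1892]
organizer 0.94 [240.3 156.4] [0.7251 0.0398 0.1338]
pickle_jar 0.67 [312.8 264.1] [ 0.4503 -0.1384  0.1822]
mug 0.85 [134.  238.2] [0.5102 0.3303 0.0641]
colander 0.77 [140.6 164.3] [0.7045 0.3024 0.123 ]
colander 0.74 [262.9 159.7] [ 0.7056 -0.0173  0.1888]
side [-0.0797  0.6944  0.7557]
handle_left 0.66 [219.3 204.8] [0.6931 0.0805 0.1509]
handle_left 0.66 [240.6 196.2] [0.6327 0.0612 0.1923]
handle_right 0.92 [273.4 183.9] [ 0.6263 -0.0471  0.1845]
handle_right 0.54 [221.3 202.6] [0.6812 0.0832 0.1636]
mark 0.52 [268.4 213. ] [0.5145 0.0867 0.2082]
left_front 0.97 [218.8 211. ] [0.6218 0.14   0.1913]
left_front 0.29 [188.9 321.1] [0.4712 0.3516 0.1061]
right_front 0.58 [267.4 188.7] [ 0.603  -0.0012  0.1986]
can_opener 0.46 [199.9 214.3] [0.6353 0.1839 0.197 ]
spice_tin 0.96 [240.4 197.5] [0.6237 0.0701 0.1961]
spice_tin 0.49 [188.  322.1] [0.4721 0.3534 0.1041]
organizer 0.58 [219.6 205.2] [0.6874 0.0842 0.1538]
pickle_jar 0.87 [359.9 231.1] [ 0.4181 -0.141   0.0901]
pickle_jar 0.73 [200.4 211.8] [0.7226 0.1194 0.1352]
mug 0.81 [186.2 323.2] [0.4738 0.3566 0.1023]
colander 0.88 [141.3 247.9] [0.6424 0.3354 0.1821]
1.2 [ 0.2273 -0.4733  0.2387] [0.     0.975  0.2221 0.    ] 0.08821229945324227
```

Run:
```python
import cv2
P=cv2.imread("pics/top0.png")[100:310,90:370];cv2.imwrite("pics/topc.png",cv2.resize(P,None,fx=2.8,fy=2.8,interpolation=2))
P=cv2.imread("pics/side0.png")[140:350,120:400];cv2.imwrite("pics/sidec.png",cv2.resize(P,None,fx=2.8,fy=2.8,interpolation=2))
```

```text
(no output)
```

View pics/topc.png

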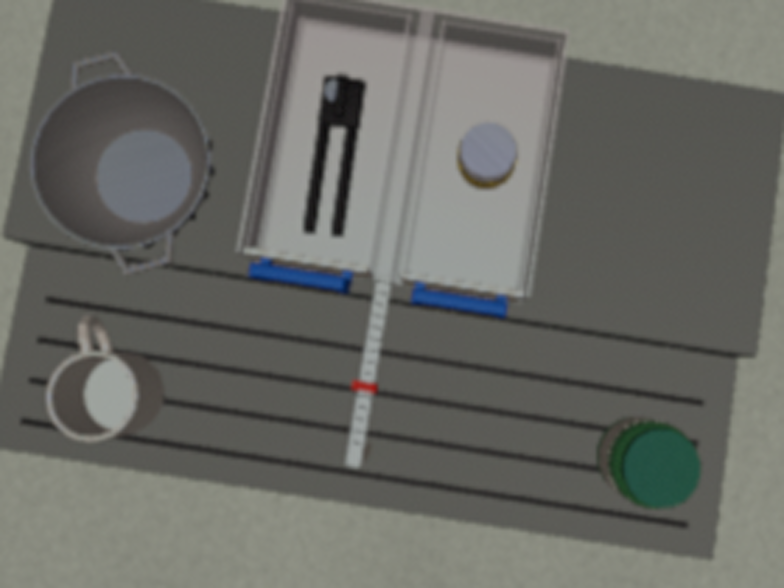

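View pics/sidec.png

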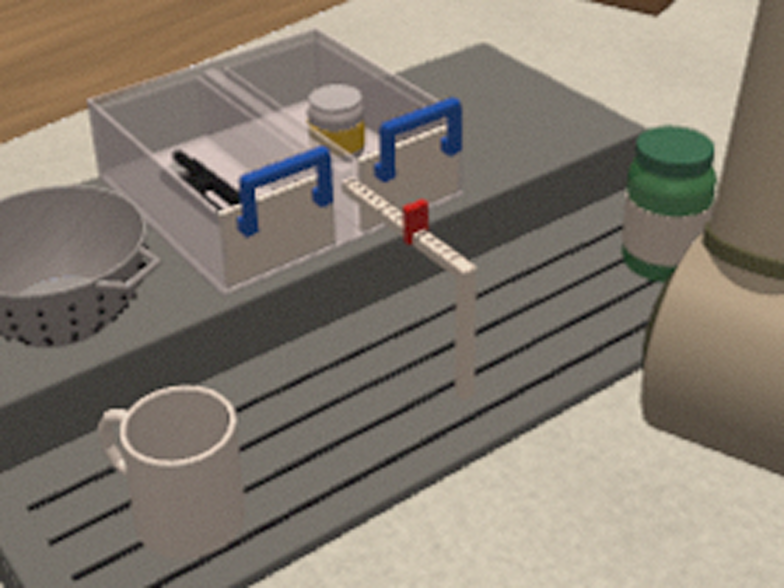

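The top view shows the can opener in the left drawer: its handle is near full-image pixel (197,199), the right handle near (254,208) and the marker near (220,238). The side view agrees. Next I measure the bars and marker by colour.

Run:
```python
from h import *
np.set_printoptions(precision=4,suppress=True)
P=cv2.imread("pics/top0.png");D=np.load("top0.npy");i=P.astype(int)
b=((i[...,0]>i[...,2]+60)&(i[...,0]>i[...,1]+30)).astype(np.uint8)
r=((i[...,2]>i[...,0]+60)&(i[...,2]>i[...,1]+60)).astype(np.uint8)
for m,z,n in((b,.236,"blue"),(r,.21,"red")):
    N,l,st,ce=cv2.connectedComponentsWithStats(m)
    for k in range(1,N):
        if st[k,4]>8:
            ys,xs=np.nonzero(l==k)
            W=np.array([w("top",D,x,y,0) for x,y in zip(xs,ys)]);zt=W[:,2]>z-.008
            Q=np.array([w("top",D,x,y,0,pl=z) for x,y in zip(xs[zt],ys[zt])])
            c=cv2.minAreaRect((Q[:,:2]*1e3).astype(np.float32))
            print(n,st[k],ce[k],"z",np.median(W[zt,2]),"ctr",Q.mean(0),c)
```

```text
blue [179 192  37  12 187] [196.0588 198.1551] z 0.23488845130887248 ctr [0.6048 0.1401 0.236 ] ((604.496337890625, 139.64573669433594), (78.61226654052734, 11.73859691619873), 81.0361557006836)
blue [237 201  34  12 178] [253.7865 207.2697] z 0.23479349861290988 ctr [0.5839 0.006  0.236 ] ((584.115478515625, 6.3722381591796875), (77.36556243896484, 11.392824172973633), 80.65596008300781)
red [216 236   9   4  25] [219.88 237.64] z 0.20919606890520404 ctr [0.5147 0.0859 0.21  ] ((514.644775390625, 86.00595092773438), (17.545434951782227, 5.927263259887695), 78.77621459960938)
```

```bash
cat > g.py <<'E'
import sys
from h import *
from scipy.spatial.transform import Rotation as R
s=arm.observe();q=s["tool_rot"];M=R.from_quat([q[1],q[2],q[3],q[0]]).as_matrix()
t=np.array(list(map(float,sys.argv[1:4])));d=M.T@(t-s["eef_pos"])
yaw=np.degrees(np.arctan2(M[1,1],M[0,1]));tw=-((-8.8-yaw+90)%180-90)
print("t",s["time_s"],"tcp",np.round(s["eef_pos"],4),"delta tool",np.round(d,4),"twist",round(tw,2),"F",np.round(s["contact_force"],1),"grip",round(s["grip_force"],1),"gap",round(s["finger_gap"],4))
E
python3 -m pendant '[[0.03,-0.02,-0.012,-7,1],[0.064,-0.041,-0.024,-14,1],[0.098,-0.063,-0.036,-21,1],[0.131,-0.084,-0.048,-28,1],[0.165,-0.106,-0.06,-35,1]]'; python3 g.py .6047 .140 .30
```

```text
time_s: 1.62
eef_pos: [0.3304, -0.305, 0.2993]
tool_rot: [0.0, 0.862, 0.507, 0.0]
contact_force: [0.8, -1.1, 0.2]
finger_gap: 0.088
grip_force: 0.0
t 1.6167 tcp [ 0.3304 -0.305   0.2993] delta tool [ 0.5222  0.0239 -0.0008] twist -20.23 F [ 0.8 -1.1  0.2] grip 0.0 gap 0.088
```

```bash
python3 -m pendant '[[0.04,0.002,0,-4,1],[0.08,0.004,0,-8,1],[0.12,0.006,0,-12,1],[0.16,0.007,0,-16,1],[0.2,0.009,0,-20,1]]'; python3 g.py .6047 .140 .30
```

```text
time_s: 2.03
eef_pos: [0.4363, -0.1348, 0.2988]
tool_rot: [0.0, 0.761, 0.648, 0.0]
contact_force: [0.6, -1.4, -0.0]
finger_gap: 0.0884
grip_force: 0.0
t 2.0333 tcp [ 0.4363 -0.1348  0.2988] delta tool [ 0.2981  0.1226 -0.0012] twist -0.35 F [ 0.6 -1.4 -0. ] grip 0.0 gap 0.0884
```

```bash
python3 -m pendant '[[0.037,0.015,0,0,1],[0.075,0.03,0,0,1],[0.112,0.046,0,0,1],[0.15,0.061,0,0,1],[0.187,0.077,0,0,1]]' >/dev/null; python3 -m pendant '[[0.035,0.015,0,0,1],[0.07,0.029,0,0,1],[0.105,0.043,0,0,1],[0.105,0.043,0,0,1],[0.105,0.043,0,0,1]]'; python3 g.py .6047 .140 .212
```

```text
time_s: 2.87
eef_pos: [0.6017, 0.1331, 0.2976]
tool_rot: [-0.0, 0.762, 0.648, -0.001]
contact_force: [-0.7, -0.2, 0.0]
finger_gap: 0.0879
grip_force: 0.0
t 2.8667 tcp [0.6017 0.1331 0.2976] delta tool [0.0073 0.002  0.0856] twist -0.41 F [-0.7 -0.2  0. ] grip 0.0 gap 0.0879
```

```bash
python3 -m pendant '[[0.007,0.002,0.02,0,1],[0.007,0.002,0.045,0,1],[0.007,0.002,0.07,0,1],[0.007,0.002,0.085,0,1],[0.007,0.002,0.085,0,1]]' >/dev/null; python3 g.py .6047 .140 .212
python3 - <<'E'
from h import *
P,D=arm.snapshot("side");cv2.imwrite("pics/side1.png",cv2.resize(P[100:310,130:410],None,fx=2.8,fy=2.8))
E
```

```text
t 3.2833 tcp [0.6031 0.1371 0.2106] delta tool [ 0.0032  0.0011 -0.0014] twist -0.63 F [-0.8  0.9 -0.4] grip 0.0 gap 0.0883
```

View pics/side1.png

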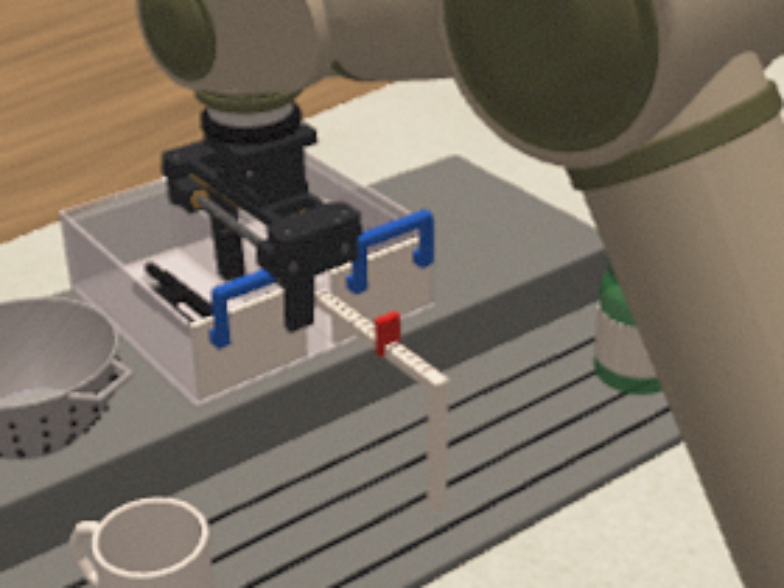

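The fingers straddle the left bar: the front finger is at crop (300,300), the rear one is behind the bar at (230,250), and the marker is clear at (387,332). Closing now.

```bash
for k in 1 2; do python3 -m pendant '[[0,0,0,0,-1],[0,0,0,0,-1],[0,0,0,0,-1],[0,0,0,0,-1],[0,0,0,0,-1]]' 30 >/dev/null; python3 g.py .6047 .140 .212; done
```

```text
t 3.75 tcp [0.6047 0.1384 0.2141] delta tool [ 0.0016 -0.0003  0.0021] twist -0.54 F [-0.6 -0.6  0.1] grip 0.0 gap 0.0568
t 4.1667 tcp [0.6046 0.1384 0.2135] delta tool [ 0.0015 -0.0002  0.0015] twist -0.54 F [ 0.  -0.3 -0.6] grip 0.0 gap 0.0238
```

```bash
python3 -m pendant '[[0,0,0,0,-1],[0,0,0,0,-1],[0,0,0,0,-1],[0,0,0,0,-1],[0,0,0,0,-1]]' 30 >/dev/null; python3 g.py .6047 .140 .212
```

```text
t 4.5833 tcp [0.6048 0.1384 0.2135] delta tool [ 0.0016 -0.0004  0.0015] twist -0.54 F [ 3.2  0.6 -1.7] grip 30.0 gap 0.0115
```

```bash
python3 g.py .5102 .1530 .2135; python3 -m pendant '[[0,-0.006,0,0,-1],[0,-0.014,0,0,-1],[0,-0.024,0,0,-1],[0,-0.034,0,0,-1],[0,-0.044,0,0,-1]]' >/dev/null;python3 g.py .5102 .1530 .2135
```

```text
t 4.5833 tcp [0.6048 0.1384 0.2135] delta tool [-0.001  -0.0957 -0.    ] twist -0.54 F [ 3.2  0.6 -1.7] grip 30.0 gap 0.0115
t 5.0 tcp [0.5611 0.1453 0.2135] delta tool [-0.0007 -0.0515 -0.    ] twist -0.55 F [ 5.9 -1.5 -1.8] grip 30.0 gap 0.0113
```

```bash
python3 -m pendant '[[0,-0.01,0,0,-1],[0,-0.02,0,0,-1],[0,-0.03,0,0,-1],[-0.001,-0.04,0,0,-1],[-0.001,-0.046,0,0,-1]]' >/dev/null;python3 g.py .5102 .1530 .2135;python3 -m pendant '[[0,-0.003,0,0,-1],[0,-0.005,0,0,-1],[0,-0.005,0,0,-1],[0,-0.005,0,0,-1],[0,-0.005,0,0,-1]]' >/dev/null;python3 g.py .5102 .1530 .2135
python3 - <<'E'
from h import *
np.set_printoptions(precision=4,suppress=True)
X=np.array([.988,-.153])
for c in("top","side"):
    P,D=arm.snapshot(c);cv2.imwrite(f"pics/{c}2.png",cv2.resize(P[140:290,130:330],None,fx=4,fy=4))
    A={}
    for q,z in(("mark",.21),("left_front",.20),("handle_left",.236),("handle_right",.236)):
        for r in arm.spot_point(c,q)[:1]:
            p=w(c,D,*r["point"],pl=z);print(c,q,round(r["confidence"],2),np.round(r["point"],1),p,"ox",p[:2]@X)
    if c=="top":
        i=P.astype(int);r=(i[...,2]>i[...,0]+60)&(i[...,2]>i[...,1]+60);v,u=np.nonzero(r)
        print("red",len(u),w(c,D,u.mean(),v.mean(),pl=.21))
E
```

```text
t 5.4167 tcp [0.5154 0.1524 0.2135] delta tool [-0.0003 -0.0052  0.    ] twist -0.54 F [ 7.4  1.4 -4.9] grip 30.0 gap 0.0114
t 5.8333 tcp [0.5111 0.1531 0.2136] delta tool [-0.0002 -0.0009  0.    ] twist -0.54 F [ 5.9  1.6 -2.7] grip 30.0 gap 0.0115
top mark 0.36 [219.8 237.3] [0.5153 0.0853 0.21  ] ox 0.4961035799566975
top left_front 0.57 [252.2 200.4] [0.6034 0.0091 0.2   ] ox 0.594767543506894
red 25 [0.5145 0.0851 0.21  ]
side mark 0.38 [266.  210.7] [0.5229 0.0856 0.21  ] ox 0.5035686146859608
side left_front 0.69 [240.6 227.8] [0.5261 0.1602 0.2   ] ox 0.4952965982106769
side handle_left 0.71 [243.6 221.7] [0.4984 0.1757 0.236 ] ox 0.4655196152416964
```

View pics/top2.png

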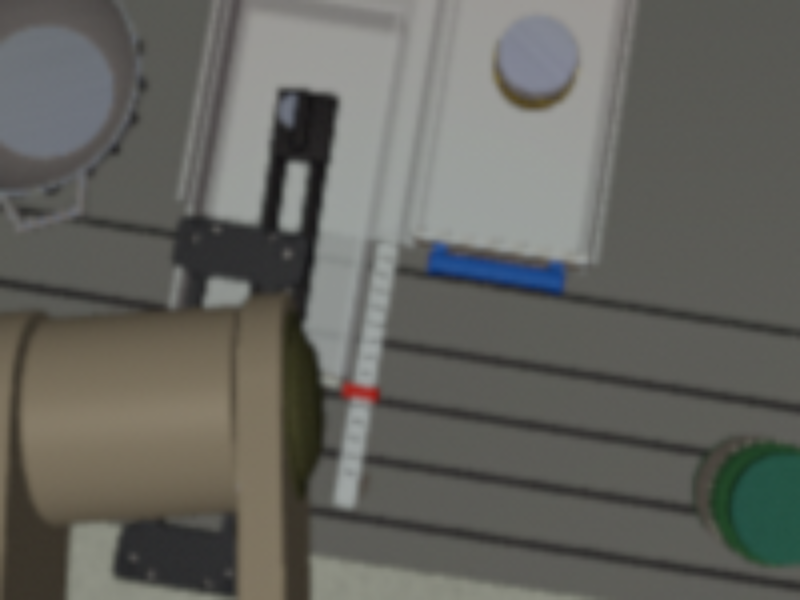

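View pics/side2.png

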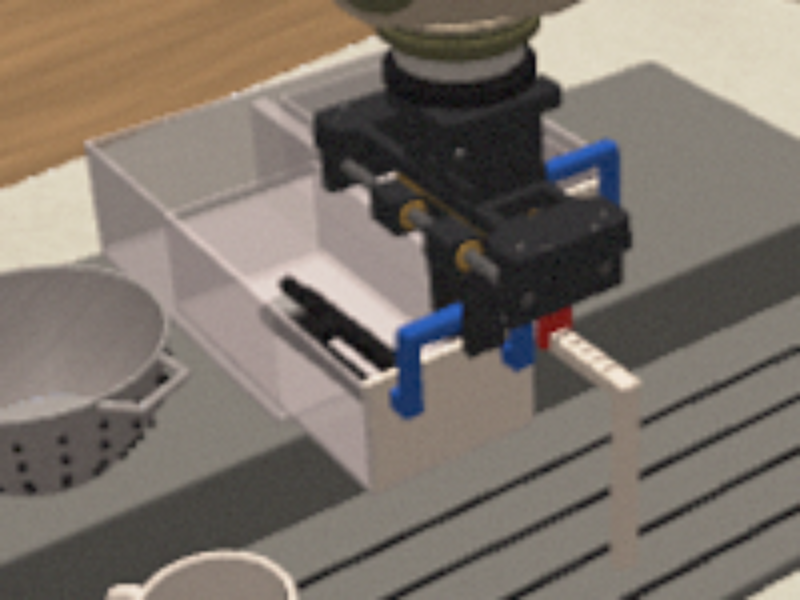

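The top view shows the drawer front's edge at crop (335,385), in line with the marker at (360,392). The marker hasn't moved, and the side view shows the fingers holding the bar. Measured error is about 1 mm, so I'll hold here.

```bash
for k in 1 2 3 4 5 6 7 8 9; do python3 -m pendant '[[0,0,0,0,-1],[0,0,0,0,-1],[0,0,0,0,-1],[0,0,0,0,-1],[0,0,0,0,-1]]' >/dev/null; done; python3 g.py .5102 .1530 .2135; python3 -c "
from cell import arm
print(arm.job_done())"
```

```text
t 10.0833 tcp [0.5112 0.1531 0.2136] delta tool [-0.0002 -0.0009  0.0001] twist -0.54 F [ 6.5  2.3 -3.3] grip 30.0 gap 0.0114
the job is handed in; nothing more can be done
None
```

The can opener's drawer (the left one) is pulled out to the red marker, about 1 mm off by my measurement; it was held still there for about 4 s and the job was handed in with the fingers still gripping the handle (no verdict was returned).

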